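Check the bench photometer with the orange-capped standard

ROBOT

A 6-joint arm with a two-finger parallel gripper is mounted at the origin on the work surface. World frame = base frame: x ahead of the robot, y to its left, z up, the work surface at z = 0. Lengths are in m, angles in rad, forces in N, time in s.
With the tool pointing down it reaches from about 0.425 to 0.95 m from the base axis. Payload 3.5 kg.
Tool frame: the origin (TCP) lies at the very end of the fingers, on their centre line; the grasp point (between the pads) lies 19 mm behind it (ctrl.grip_point_offset is the distance from the TCP to the grasp point, in m); z points along the fingers, y is the line along which they close (so a half turn about z gives the same grasp; the last joint's range is limited). The gripper opens to 85 mm and grips with 20 to 120 N. Pads are 22 mm wide; open, the fingers measure 114 mm over their backs; the gripper's body (76 mm by 85 mm) begins 54 mm behind the grasp point. The pads swing forward as they close: fully open they stand 13 mm farther back than shut.
Start: joints at [-1.406, 0.286, 1.577, -0, 1.279, -0.15], TCP at [0.209, -0.642, 0.231] pointing down, gripper open.
Joint ranges: [-2.77, 2.77], [-0.9, 2.22], [0.21, 2.48], [-1.53, 4.67], [0.24, 2.81], [-2.84, 2.84]. Speed limits (rad/s): [2.79, 2.79, 3.14, 3.14, 3.14, 3.14].

INTERFACE

Orientations are given as a unit quaternion [x, y, z, w].
In Python, from plant import telemetry, vision, ctrl gives the robot as it stands.
- The arm moves only by the tool arm_command, never from a script. Its argument "series" is one flat list of numbers, 7 for each row, row after row: the shift along the tool's x, y, z in cm, then the turn, a rotation vector about the tool's x, y, z in degrees, then the closure, from 0 (fully open) to 1 (shut). A call has 1 to 10 rows; each row is the pose to reach, as a shift and turn from the pose commanded when the call began, along the tool's axes at that moment; what a row does not reach only later rows make up. A row lasts 1/12 s, in which the tool goes at most 41.7 mm and 7.16 degrees, less where a joint would pass 70% of its speed; a pose out of reach is approached as far as the arm can. A call with a gripper value outside its range is refused whole. The fingers move at their own pace and stop on an object; "force" is the grip in N (left out, the last holds). Time passes only in rows, so rows that repeat a pose let the fingers close. It gives the time, the measured TCP pose, the force, the opening and the grip force at its end, in the units of the state.
- telemetry.get_state(): the state, without advancing time (a new reading comes with each control period).
- vision.read_camera(name): name is "scene" or "top" or "wrist"; returns a dict with "color" (384x512x3 uint8, blue, green, red), "K" (3x3 intrinsics, pixels), "rvec" (rotation vector, rad) and "tvec" (3), from world to camera coordinates, as OpenCV has them; the wrist camera has in their place "T_tool_cam" (4x4, takes a point from camera to tool coordinates, whose origin is the TCP and whose axes are the flange's). Camera axes: x right, y down, z forward; pixel columns grow to the right and rows downward; lengths in m; the calibration is good to about 2 mm. The wrist camera is an equidistant fisheye: a pixel r from the principal point sees the ray r / f radians off the axis. A picture is of the moment at which its call begins: read the wrist's pose just before it. There is no depth.
- ctrl.sign_off(): hands the job in; it is judged then, once.
The state is a dict: "time": time; "qpos": joint angles; "dq": joint speeds; "joint_efforts": joint torques, N m; "eef_pos": TCP position; "tcp_rot": TCP orientation; "contact_force": force on the tool from outside, world axes, zero at the start; "wrist_torque": the same for the moment, N m; "opening": opening from 0.0 (shut) to 1.0 (fully open); "finger_force": force on a finger pad.
Only numpy, scipy, OpenCV 4.12 (cv2) and the standard library are available. Lean on these libraries where they do the work, as an engineer would, in place of code of your own. Each camera call takes 0.05 s, during which the arm holds its last target. There are 200 camera calls.

TASK

Check the bench photometer with the orange-capped standard: lift that vial off the free-spinning turntable, leaving the other two vials standing there, and lower it upright, without dropping it, to the bottom of the empty well in the photometer's vial slide, then let go of it. Then take the slide's knob and pull it straight out until the white line on the slide meets the red mark, and finish while still holding it there for the reading: the slide springs back if released, so never let go of the knob at the end. Leave the white-capped blank in its well and the tip box where it is.

Things in the scene. Friction and masses are not known exactly. Their poses are not given: they have to be found in the camera images.
- amber_mid (a point): centre (half-way up) of the orange-capped standard: a sealed round amber glass vial, 24 mm diameter, 84 mm tall, the top 22 mm being the orange cap (also 24 mm wide), 30 to 70 g. It stands upright on the turntable, its foot 42 mm below this point. Its lower 22 mm goes into the well, so grip it in its upper half (here or up to 30 mm higher). z is up along the vial.
- amber: the same orange-capped vial; origin at the centre of its foot, z up along the vial.
- green_mid (a point): centre (42 mm above the foot) of the green-capped green vial, same size, standing on the turntable; leave it standing there.
- blue_mid (a point): centre (42 mm above the foot) of the blue-capped blue vial, same size, standing on the turntable; leave it standing there.
- blank_mid (a point): centre (42 mm above the foot) of the white-capped clear blank vial, same size, already seated in the front well of the slide, 40 mm nearer the knob than the empty well; leave it in.
- platter_mid (a point): centre of the top of the turntable's platter: a flat round plate, 180 mm across, 28 mm above the bench, on a fixed black foot. It spins freely at a touch, carrying the three vials, which stand about 55 mm from its centre and about 95 mm from one another. A steel screw, 14 mm across and 4 mm high, is at its centre.
- well_floor (a point): centre of the floor of the empty well in the black slide, 66 mm above the bench. The well is an upright round hole, 27 mm across and 22 mm deep with a 2.5 mm bevelled mouth; its mouth, the slide's top, is 88 mm above the bench. x is level and points along the slide from the knob into the instrument; y to the left; z up. Moves with the slide.
- seat_mid (a point): point 42 mm above the well's floor: where the vial's centre comes when it stands in the well. Axes as well_floor. The slide runs in an open bay 150 mm wide, rim 115 mm above the bench; guide rails as high as the slide reach 42 mm to each side of its centre line. With the slide home the bay's rear rim is 45 mm behind (+x) this point and a 160 mm high housing 80 mm behind.
- blank_seat (a point): the same point for the blank in the front well; moves with the slide.
- knob (a point): centre of the black round pull knob, 22 mm diameter, 18 mm long, its axis level, 75 mm above the bench, on an 8 mm rod from the instrument's front. With the slide home it is 38 mm before the front face (115 mm high) and 168 mm from the empty well's axis. x points into the instrument: pull along minus x. It can be pinched across y from above. Moves with the slide.
- carriage (a joint): travel of the slide in m: 0 home (its spring holds it there, white line at the white marks), growing as the knob is pulled out; 0.040 is the white line at the red marks; 0.050 the end stop. The spring pulls back with 3 N at home, 8 N at the red marks, and takes the slide home when let go. The marks are on top of the guide rails, the line on the slide between its wells; seen from above.
- tipbox_mid (a point): centre of a green pipette-tip box with yellow tips, 85 x 122 x 53 mm, on the bench to the right; this point is 25 mm above the bench. Leave it alone.
Mind the look-alikes: they are no part of the job. Of the things shaped like the amber, the orange one is meant. There is more than one size of the part that bears blank_mid; the job needs the smaller.

How it is judged:
On the way, in this order (a step that is already met when the one before it is completed fails the run):
1. the orange-capped vial is lifted at least 20 mm clear of the turntable (z of amber_mid in the frame of platter_mid above 0.062 m), for 0.2 s.
2. the orange-capped vial stands on the bottom of the empty well, let go, with the slide home (horizontal distance between amber_mid and seat_mid below 0.004 m and z of amber_mid in the frame of seat_mid between -0.004 and 0.004 m and angle between amber_mid's own z axis and vertical below 0.12 rad and contact force between each of the fingers, the arm and amber below 0.05 N and value of joint carriage below 0.006 m), for 0.2 s.
3. the slide is pulled out to the red mark (within 4 mm) and held there by the robot (value of joint carriage between 0.036 and 0.044 m and velocity of joint carriage between -0.01 and 0.01 m/s and contact force between any of the fingers, the arm and carriage above 2 N and horizontal distance between amber_mid and seat_mid below 0.004 m and z of amber_mid in the frame of seat_mid between -0.004 and 0.004 m and angle between amber_mid's own z axis and vertical below 0.12 rad), for 0.5 s.
At the end, for the whole second after the job is handed in: Robot still holds the slide, at rest, 36 to 44 mm out, pushing over 2 N; the orange-capped vial stands on the well bottom (within 4 mm, 0.12 rad), untouched; the blank sits likewise in its well; the green and blue vials stand upright on the turntable; tip box moved under 30 mm (all of step 3 and contact force between each of the fingers, the arm and amber below 0.05 N and horizontal distance between blank_mid and blank_seat below 0.004 m and z of blank_mid in the frame of blank_seat between -0.004 and 0.004 m and angle between blank_mid's own z axis and vertical below 0.12 rad and horizontal distance between each of green_mid, blue_mid and platter_mid below 0.088 m and angle between each of green_mid, blue_mid's own z axis and vertical below 0.15 rad and z of green_mid in the frame of platter_mid between 0.037 and 0.047 m and z of blue_mid in the frame of platter_mid between 0.037 and 0.047 m and distance of tipbox_mid from where it was at the start of the episode below 0.03 m); the arm keeps its last pose, push and grip.
It fails at once if the orange-capped vial is dropped (faster than 0.6 m/s while the robot does not touch it) (linear speed of amber above 0.6 m/s and contact force between each of the fingers, the arm and amber below 0.05 N).
It fails at once if the orange-capped vial is tipped over (angle between amber_mid's own z axis and vertical above 0.8 rad).
It fails at once if another vial on the turntable is knocked over (angle between any of green_mid, blue_mid's own z axis and vertical above 0.5 rad).
It fails at once if the blank is taken out of its well (distance between blank_mid and blank_seat above 0.015 m).
It fails at once if the tip box is pushed away by 30 mm or more (distance of tipbox_mid from where it was at the start of the episode above 0.03 m).
It also fails if it takes over 48 s, if anything falls off the work surface, if the arm or the gripper's body presses on something with over 40 N, if the wrist force passes 120 N, or if a joint passes its speed limit or range.

## Working session

There is one attempt and no reset: what is moved stays moved. The work goes in short steps, Python scripts to look and compute and a tool call to move; the robot and the scene stay as the last step left them, time stands still between calls to the robot, and variables do not carry over. Pictures are saved under pics/ and viewed, at most 10 in all, crops included, and the job is handed in when it is done.

Besides the shell and the picture viewer there is one more tool, called after "Request:" by a JSON object that holds its "api" and its "payload". arm_command: Moves the arm, as the interface text tells. Its arguments: {"type":"object","properties":{"series":{"type":"array","items":{"type":"number"}},"force":{"type":"number"}},"required":["series"]}

```bash
mkdir -p pics
cat > h.py <<'E'
import numpy as np, cv2
from scipy.spatial.transform import Rotation as R
from plant import telemetry, vision, ctrl
def cam(n):
    s=telemetry.get_state(); return vision.read_camera(n), s
def ray(c,u,v,s=None):
    K=np.array(c["K"],float)
    if "T_tool_cam" in c:
        x=(u-K[0,2])/K[0,0]; y=(v-K[1,2])/K[1,1]; r=np.hypot(x,y)+1e-12
        d=np.array([np.sin(r)*x/r,np.sin(r)*y/r,np.cos(r)])
        T=np.array(c["T_tool_cam"]); Rt=R.from_quat(s["tcp_rot"]).as_matrix()
        return np.array(s["eef_pos"])+Rt@T[:3,3], Rt@T[:3,:3]@d
    Rm=cv2.Rodrigues(np.array(c["rvec"],float))[0]; t=np.array(c["tvec"],float).ravel()
    D=np.array(c.get("dist",np.zeros(5)),float)
    p=cv2.undistortPoints(np.array([[[u,v]]],float),K,D)[0,0]
    return -Rm.T@t, Rm.T@np.array([p[0],p[1],1])
def plane(c,u,v,z,s=None):
    o,d=ray(c,u,v,s); return o+d*(z-o[2])/d[2]
def totool(s,p):  # world point -> tool axes, cm
    return 100*R.from_quat(s["tcp_rot"]).as_matrix().T@(np.array(p)-np.array(s["eef_pos"]))
E
python3 - <<'E'
from h import *
a,s=cam("scene"); b,_=cam("top"); 
for n,c in (("scene",a),("top",b)):
    cv2.imwrite(f"pics/{n}0.png",cv2.resize(c["color"],(800,600))); print(n,c.keys(),c["K"],-cv2.Rodrigues(np.array(c["rvec"]))[0].T@np.array(c["tvec"]).ravel())
print(s)
E
```

```text
scene dict_keys(['color', 'K', 'rvec', 'tvec']) [[351.28950693   0.         248.23553703]
 [  0.         351.28950693 190.10475981]
 [  0.           0.           1.        ]] [1.16954628 0.11598699 0.65871756]
top dict_keys(['color', 'K', 'rvec', 'tvec']) [[367.12477755   0.         246.91250096]
 [  0.         367.12477755 191.20226191]
 [  0.           0.           1.        ]] [ 0.41403436 -0.0125132   1.2455918 ]
{'time': 0.0, 'qpos': array([-1.40598583e+00,  2.87174994e-01,  1.57817044e+00, -2.91216209e-05,
        1.27859755e+00, -1.49987992e-01]), 'dq': array([-4.53514397e-04,  1.90649556e-03, -1.51862512e-03, -4.43353864e-04,
       -5.39583602e-04, -5.94842593e-05]), 'joint_efforts': array([-1.14469796e-03, -4.05980802e+01, -2.92623156e+01, -1.31072707e-04,
        5.84612731e-03,  3.29217123e-06]), 'eef_pos': array([ 0.20891733, -0.6411671 ,  0.22994451]), 'tcp_rot': array([ 9.87636950e-01,  1.56754184e-01, -2.26476334e-05, -1.17502554e-03]), 'contact_force': array([-0.10351948,  0.06452653, -0.6142207 ]), 'wrist_torque': array([-0.05395409,  0.0375069 , -0.0162988 ]), 'finger_force': 0.0, 'opening': 0.9986539326938139}
```

View pics/scene0.png

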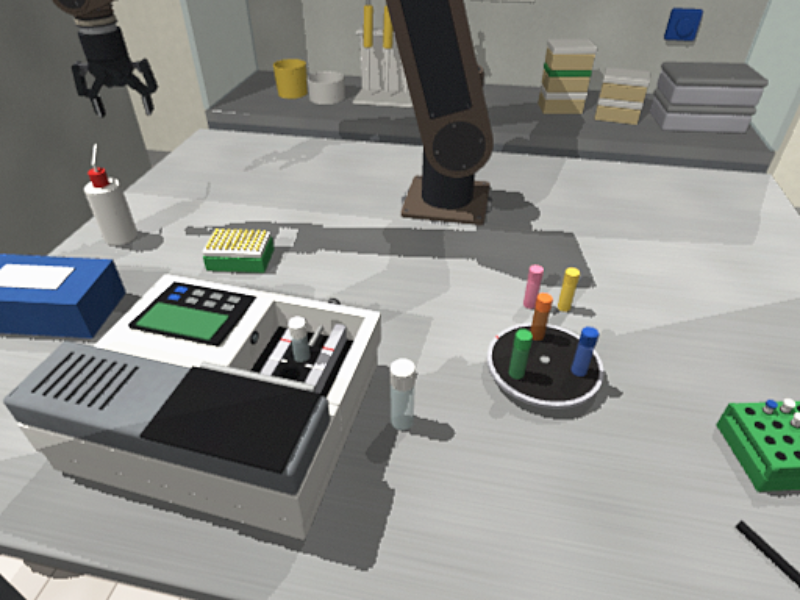

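View pics/top0.png

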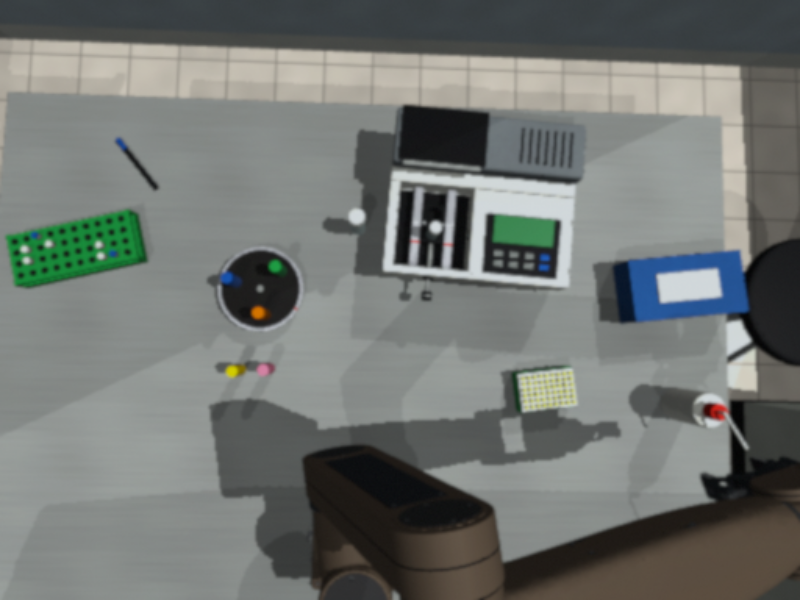

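Candidates in the 800x600 top view: orange cap on the turntable (258,313) and a yellow (233,370) and a pink vial (264,370) on the bench, plus green (275,267) and blue (228,278) on the turntable. By the description I choose the orange one at (258,313). The blank is the small white cap in the slide (436,228), not the bigger bench vial (356,217). The knob is at (427,296).

```bash
cat > m.py <<'E'
from h import *
b,s=cam("top"); im=b["color"]; hsv=cv2.cvtColor(im,cv2.COLOR_BGR2HSV)
def blob(mask,x0,y0,x1,y1,name,z):
    m=np.zeros(mask.shape,np.uint8); m[y0:y1,x0:x1]=mask[y0:y1,x0:x1]
    n,l,st,ce=cv2.connectedComponentsWithStats(m); i=1+np.argmax(st[1:,4])
    print(name,ce[i].round(1),st[i],plane(b,*ce[i],z).round(4))
f=.64
h,sa,v=cv2.split(hsv)
R4=lambda x0,y0,x1,y1:[int(k*f) for k in (x0,y0,x1,y1)]
blob(((h>5)&(h<20)&(sa>180)&(v>100)).astype(np.uint8),*R4(215,245,305,335),"amber",.112)
blob(((h>50)&(h<85)&(sa>120)&(v>80)).astype(np.uint8),*R4(215,245,305,335),"green",.112)
blob(((h>105)&(h<130)&(sa>140)&(v>100)).astype(np.uint8),*R4(215,245,305,335),"blue",.112)
blob(((sa<40)&(v>150)).astype(np.uint8),*R4(425,215,446,238),"blank",.150)
x0,y0,x1,y1=R4(380,160,480,310)
cv2.imwrite("pics/crop1.png",np.hstack([cv2.resize(im[y0:y1,x0:x1],None,fx=6,fy=6,interpolation=cv2.INTER_CUBIC),cv2.resize(im[y0:y1,R4(215,0,0,0)[0]:R4(215,0,0,0)[0]+64],None,fx=6,fy=6,interpolation=cv2.INTER_CUBIC)])); print(x0,y0)
E
python3 m.py
```

```text
amber [165.  199.7] [161 196   9   8  64] [0.4732 0.208  0.112 ]
green [175.8 170.1] [172 166   9   9  62] [0.5657 0.1785 0.112 ]
blue [145.  177.4] [141 174   9   8  49] [0.5404 0.272  0.112 ]
blank [278.5 145. ] [275 142   8   7  44] [ 0.6457 -0.1347  0.15  ]
243 102
```

View pics/crop1.png

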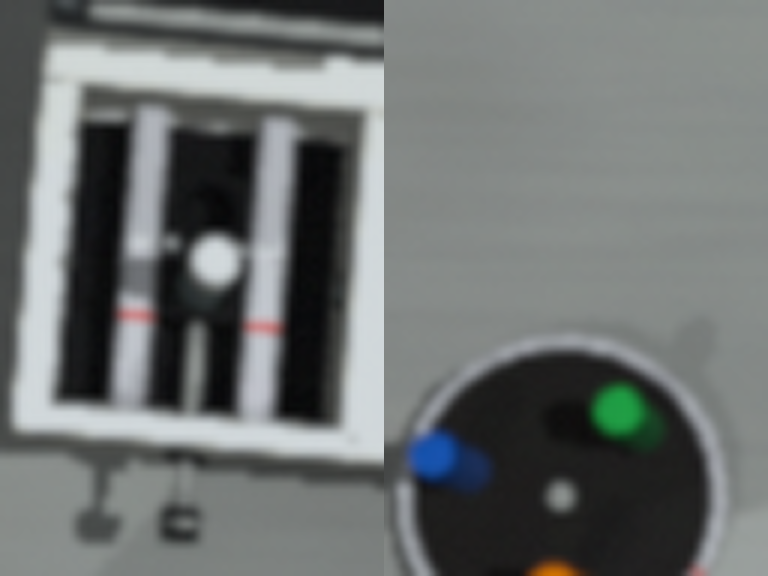

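The crop confirms the orange cap on the platter rim, bottom centre of the right half, with green at (618,410) and blue at (434,455). On the left is the slide with its blank (212,260), the empty well just above it (212,200), red marks (136,315)/(264,327) and the knob (182,522).

```bash
cat >> h.py <<'E'
def psi(s):
    x=R.from_quat(s["tcp_rot"]).as_matrix()[:,0]; return np.degrees(np.arctan2(x[1],x[0]))
def go(p,ps=None,s=None):
    s=s or telemetry.get_state(); print("tool cm",totool(s,p).round(2),"turn z deg",None if ps is None else round(psi(s)-ps,2),"psi",psi(s).round(2), "t",s["time"])
E
python3 - <<'E'
from h import *
b,s=cam("top")
P=lambda u,v,z:plane(b,u/6+243,v/6+102,z).round(4)
for n,u,v,z in (("redL",136,315,.088),("redR",264,327,.088),("Ltop",152,105,.088),("Lbot",128,405,.088),("Rtop",280,118,.088),("Rbot",258,415,.088),("knob",182,522,.083),("blankcap",212,260,.15),("rod",195,330,.08)): print(n,P(u,v,z))
print(vision.read_camera("wrist")["T_tool_cam"], vision.read_camera("wrist")["K"])
go([.46,-.28,.26],12); go([.473,.208,.24],12)
E
```

```text
redL [ 0.6268 -0.101   0.088 ]
redR [ 0.6223 -0.1695  0.088 ]
Ltop [ 0.7411 -0.1074  0.088 ]
Lbot [ 0.5784 -0.0977  0.088 ]
Rtop [ 0.7361 -0.1765  0.088 ]
Rbot [ 0.575 -0.167  0.088]
knob [ 0.5173 -0.128   0.083 ]
blankcap [ 0.6447 -0.1342  0.15  ]
rod [ 0.6211 -0.1335  0.08  ]
[[-4.16240205e-04 -9.58810201e-01 -2.84047222e-01  7.26865331e-02]
 [ 9.99999801e-01 -2.64300427e-04 -5.73236293e-04 -5.62724630e-04]
 [ 4.74551003e-04 -2.84047404e-01  9.58810120e-01 -1.40318395e-01]
 [ 0.00000000e+00  0.00000000e+00  0.00000000e+00  1.00000000e+00]] [[297.31863964   0.         259.13742946]
 [  0.         297.31863964 192.41136336]
 [  0.           0.           1.        ]]
tool cm [ 35.06 -26.62  -2.89] turn z deg 6.03 psi 18.03 t 0.3
tool cm [ 51.4  -72.61  -0.85] turn z deg 6.03 psi 18.03 t 0.3
```

Request:
{"api": "arm_command", "payload": {"series": [4, -3, -0.3, 0, 0, 0, 0, 8, -6, -0.6, 0, 0, 0, 0, 11, -8.5, -1, 0, 0, 1, 0, 14, -11, -1.2, 0, 0, 2, 0, 17, -13.5, -1.5, 0, 0, 3, 0, 20, -16, -2, 0, 0, 4, 0, 23, -18.5, -2.2, 0, 0, 5, 0, 26, -21, -2.5, 0, 0, 6, 0, 29, -23.5, -2.7, 0, 0, 6, 0, 32, -26, -3, 0, 0, 6, 0]}}

```text
time: 1.13
eef_pos: [0.4335, -0.2934, 0.2616]
tcp_rot: [0.994, 0.105, 0.0, 0.0]
contact_force: [2.0, 0.0, -0.1]
opening: 1.0
finger_force: 0.0
```

```bash
python3 -c "
from h import *
go([.47,.0,.26],12);go([.473,.208,.24],12)"
```

```text
tool cm [  9.69 -27.94   0.15] turn z deg 0.04 psi 12.04 t 1.1333
tool cm [ 14.32 -48.22   2.15] turn z deg 0.04 psi 12.04 t 1.1333
```

Request:
{"api": "arm_command", "payload": {"series": [2, -3.6, 0, 0, 0, 0, 0, 4, -7.2, 0, 0, 0, 0, 0, 5.5, -11, 0, 0, 0, 0, 0, 7, -14.8, 0, 0, 0, 0, 0, 8.2, -18.6, 0, 0, 0, 0, 0, 9.2, -22.5, 0, 0, 0, 0, 0, 10, -26.5, 0, 0, 0, 0, 0, 11, -30.5, 0, 0, 0, 0, 0, 11.7, -34.5, 0, 0, 0, 0, 0, 12.4, -38.5, 0, 0, 0, 0, 0]}}

```text
time: 1.97
eef_pos: [0.4733, 0.1089, 0.2616]
tcp_rot: [0.994, 0.105, 0.0, 0.0]
contact_force: [1.5, -0.6, 0.3]
opening: 1.001
finger_force: 0.0
```

```bash
python3 -c "
from h import *
go([.473,.208,.22],12)"
```

```text
tool cm [ 2.03 -9.7   4.16] turn z deg 0.03 psi 12.03 t 1.9667
```

Request:
{"api": "arm_command", "payload": {"series": [0.8, -3.2, 1, 0, 0, 0, 0, 1.5, -6.4, 2, 0, 0, 0, 0, 2, -9.7, 3, 0, 0, 0, 0, 2, -9.7, 4, 0, 0, 0, 0, 2, -9.7, 4, 0, 0, 0, 0, 2, -9.7, 4, 0, 0, 0, 0]}}

```text
time: 2.47
eef_pos: [0.4726, 0.2057, 0.2207]
tcp_rot: [0.994, 0.105, -0.001, 0.0]
contact_force: [-0.5, 0.3, -0.5]
opening: 1.001
finger_force: 0.0
```

Run:
```python
from h import *
c,s=cam("wrist"); cv2.imwrite("pics/w1.png",c["color"])
hsv=cv2.cvtColor(c["color"],cv2.COLOR_BGR2HSV); h,sa,v=cv2.split(hsv)
m=((h>5)&(h<20)&(sa>180)&(v>80)).astype(np.uint8)
n,l,st,ce=cv2.connectedComponentsWithStats(m)
for i in range(1,n):
    if st[i,4]>60: print(st[i],ce[i].round(1),plane(c,*ce[i],.112,s).round(4))
print(s["eef_pos"],psi(s))
```

```text
[241 164  26  34 308] [253.3 178.5] [0.4824 0.2137 0.112 ]
[0.47263127 0.20573276 0.22070125] 12.076436335954817
```

View pics/w1.png

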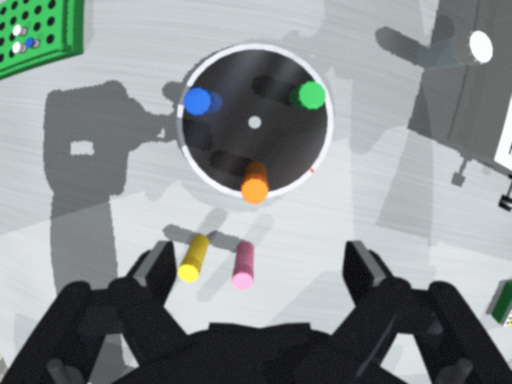

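The wrist view shows the orange vial with its cap top at about (255,188). Green is at (312,96), blue at (198,101), and pink and yellow stand on the bench below. I'll isolate the cap's lit top disc to fix its centre.

```bash
cat > cap.py <<'E'
from h import *
c,s=cam("wrist"); 
h,sa,v=cv2.split(cv2.cvtColor(c["color"],cv2.COLOR_BGR2HSV))
m0=(h>5)&(h<20)&(sa>180)&(v>80)
print(np.array([v[160:202,254],m0[160:202,254]])[0])
m=(m0&(v>215)).astype(np.uint8)
n,l,st,ce=cv2.connectedComponentsWithStats(m)
i=1+np.argmax(st[1:,4]); cn=cv2.findContours((l==i).astype(np.uint8),0,2)[0][0]
e=cv2.minEnclosingCircle(cn); print(st[i],ce[i],e)
p=plane(c,*e[0],.112,s); print(p, plane(c,*ce[i],.112,s)); go([p[0],p[1],.15],12,s)
E
python3 cap.py
```

```text
[ 42  51  64  76  82  81  82  84  86  85  85  84  93 105 124 139 147 150
 166 221 249 253 253 253 253 253 253 253 253 253 253 253 253 253 253 253
 253 253 253 253 253 253]
[241 179  26  17 105] [250.38095238 184.4952381 ] ((253.5, 188.5), 12.589778900146484)
[0.47419442 0.21127134 0.112     ] [0.47717702 0.21466002 0.112     ]
tool cm [ 0.22 -0.57  7.15] turn z deg 0.0 psi 12.0 t 2.5167
```

```bash
sed -i 's/sa>180/sa>90/; s/^print(np.array.*$//' cap.py; python3 cap.py
```

```text
[240 179  27  26 520] [253.39230769 191.56730769] ((253.1801300048828, 191.17080688476562), 13.206275939941406)
[0.47208916 0.21085124 0.112     ] [0.47177276 0.21059607 0.112     ]
tool cm [-0.04 -0.6   7.2 ] turn z deg -0.04 psi 11.96 t 2.5667
```

Request:
{"api": "arm_command", "payload": {"series": [0, -0.5, 2, 0, 0, 0, 0, 0, -0.5, 4, 0, 0, 0, 0, 0, -0.5, 6, 0, 0, 0, 0, 0, -0.5, 8, 0, 0, 0, 0, 0, -0.5, 10, 0, 0, 0, 0, 0, -0.5, 12, 0, 0, 0, 0, 0, -0.5, 13.5, 0, 0, 0, 0, 0, -0.5, 14.7, 0, 0, 0, 0, 0, -0.5, 14.7, 0, 0, 0, 0.2, 0, -0.5, 14.7, 0, 0, 0, 0.4], "force": 35}}

```text
time: 3.45
eef_pos: [0.4724, 0.2103, 0.0745]
tcp_rot: [0.995, 0.104, -0.0, 0.0]
contact_force: [0.1, -0.3, 0.9]
opening: 0.748
finger_force: 0.0
```

Request:
{"api": "arm_command", "payload": {"series": [0, 0, 0, 0, 0, 0, 0.5, 0, 0, 0, 0, 0, 0, 0.6, 0, 0, 0, 0, 0, 0, 0.7, 0, 0, 0, 0, 0, 0, 0.8, 0, 0, 0, 0, 0, 0, 0.9, 0, 0, 0, 0, 0, 0, 1, 0, 0, 0, 0, 0, 0, 1, 0, 0, 0, 0, 0, 0, 1], "force": 35}}

```text
time: 4.12
eef_pos: [0.473, 0.2111, 0.0756]
tcp_rot: [0.994, 0.105, 0.001, -0.0]
contact_force: [-0.6, -0.8, 5.0]
opening: 0.271
finger_force: 34.5
```

Run:
```python
from h import *
c,s=cam("wrist"); cv2.imwrite("pics/w2.png",c["color"]); print(s["opening"]*85,s["eef_pos"],s["finger_force"],psi(s))
```

```text
22.994526393534887 [0.47302767 0.21107719 0.07560773] 34.47593539953232 12.040295698306531
```

View pics/w2.png

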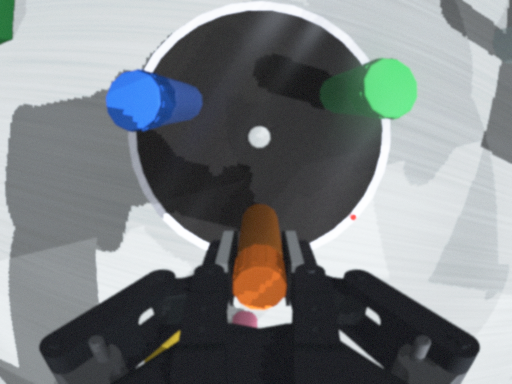

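The vial is held between the pads, its cap at (260,285) with an opening of 23 mm. Green and blue are still standing. I'll lift it.

Request:
{"api": "arm_command", "payload": {"series": [0, 0, -0.5, 0, 0, 0, 1, 0, 0, -1.5, 0, 0, 0, 1, 0, 0, -3, 0, 0, 0, 1, 0, 0, -5, 0, 0, 0, 1, 0, 0, -7.5, 0, 0, 0, 1, 0, 0, -10, 0, 0, 0, 1, 0, 0, -13, 0, 0, 0, 1, 0, 0, -16, 0, 0, 0, 1, 0, 0, -18.5, 0, 0, 0, 1, 0, 0, -20, 0, 0, 0, 1]}}

```text
time: 5.0
eef_pos: [0.4728, 0.2111, 0.2785]
tcp_rot: [0.994, 0.105, 0.002, -0.0]
contact_force: [0.7, -0.5, 0.3]
opening: 0.272
finger_force: 34.3
```

```bash
python3 -c "
from h import *
go([.595,-.131,.27],-3.5); print(telemetry.get_state()['opening'])"
```

```text
tool cm [ 4.81 36.    0.87] turn z deg 15.54 psi 12.04 t 5.0
0.27203951718395986
```

Request:
{"api": "arm_command", "payload": {"series": [0.3, 2, 0, 0, 0, 1, 1, 0.8, 5, 0, 0, 0, 3, 1, 1.5, 9, 0, 0, 0, 5, 1, 2.2, 13, 0, 0, 0, 7, 1, 3, 17, 0, 0, 0, 9, 1, 3.6, 21, 0, 0, 0, 11, 1, 4, 25, 0, 0, 0, 13, 1, 4.4, 29, 0, 0, 0, 15, 1, 4.7, 32.5, 0, 0, 0, 15.5, 1, 4.8, 35, 0, 0, 0, 15.5, 1]}}

```text
time: 5.83
eef_pos: [0.5922, -0.1245, 0.2743]
tcp_rot: [1.0, -0.031, -0.0, 0.0]
contact_force: [-0.6, -0.2, -0.2]
opening: 0.267
finger_force: 34.3
```

Request:
{"api": "arm_command", "payload": {"series": [0, 0.8, 0.5, 0, 0, 0, 1, 0, 0.8, 0.5, 0, 0, 0, 1, 0, 0.8, 0.5, 0, 0, 0, 1]}}

```text
time: 6.08
eef_pos: [0.5908, -0.1289, 0.2685]
tcp_rot: [1.0, -0.03, -0.001, -0.001]
contact_force: [0.1, 0.2, 0.1]
opening: 0.269
finger_force: 34.3
```

Run:
```python
from h import *
c,s=cam("wrist"); cv2.imwrite("pics/w3.png",cv2.resize(c["color"],(800,600),interpolation=cv2.INTER_CUBIC)); print(s["eef_pos"],psi(s),s["tcp_rot"])
np.savez("w3.npz",im=c["color"])
```

```text
[ 0.59075831 -0.12885303  0.26853015] -3.4940985928904666 [ 9.99534393e-01 -3.04877138e-02 -9.86464775e-04 -7.24042154e-04]
```

View pics/w3.png

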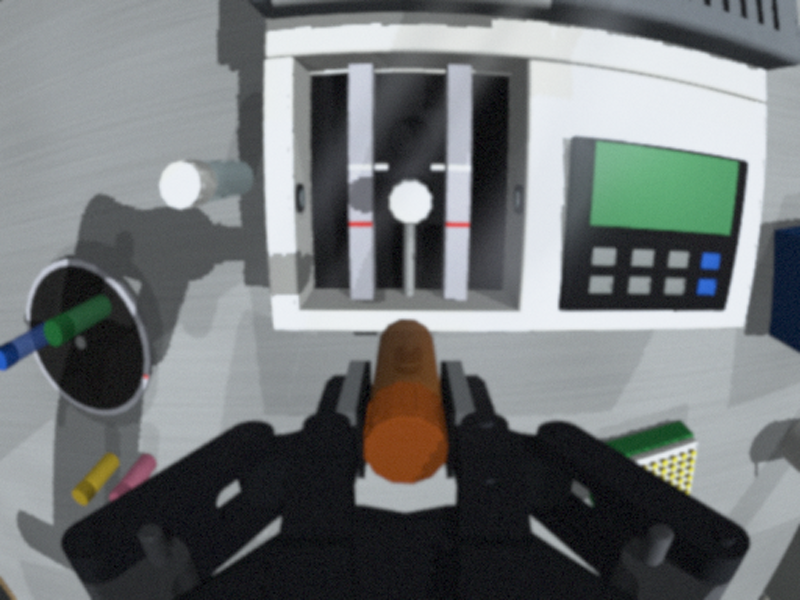

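The wrist view shows the rails at x=361 and 459, the white line at y=167, the red marks at y=224 and the blank's cap at (410,202). The empty well is a faint dark disc near (410,135). I'll enhance it and measure.

Run:
```python
from h import *
c,s=cam("wrist"); im=c["color"]; h,sa,v=cv2.split(cv2.cvtColor(im,cv2.COLOR_BGR2HSV))
P=lambda u,w,z:plane(c,u*.64,w*.64,z,s).round(4)
m=np.zeros_like(v); m[112:145,247:279]=((v>200)&(sa<60))[112:145,247:279]
n,l,st,ce=cv2.connectedComponentsWithStats(m); i=1+np.argmax(st[1:,4]); print("blank",st[i],ce[i],plane(c,*ce[i],.15,s))
for n,u,w in (("whiteL",380,167),("whiteR",438,167),("redL",360,224),("redR",458,224),("Ltop",361,66),("Lbot",361,298),("Rtop",459,66),("Rbot",457,299),("well",410,135)): print(n,P(u,w,.088))
cr=im[60:135,235:295].astype(float); cr=np.clip(cr*4,0,255).astype(np.uint8)
cv2.imwrite("pics/w3c.png",cv2.resize(cr,None,fx=8,fy=8,interpolation=cv2.INTER_CUBIC))
# calibration check: held cap top
m=((h>5)&(h<20)&(sa>90)&(v>80)); ys,xs=np.nonzero(m[200:310,225:295]); print(xs.min()+225,xs.max()+225,ys.min()+200,ys.max()+200)
```

```text
blank [251 117  25  25 514] [263.0155642  129.05058366] [ 0.64353064 -0.13381959  0.15      ]
whiteL [ 0.6641 -0.1146  0.088 ]
whiteR [ 0.6618 -0.1541  0.088 ]
redL [ 0.6255 -0.098   0.088 ]
redR [ 0.6214 -0.1661  0.088 ]
Ltop [ 0.736 -0.106  0.088]
Lbot [ 0.5719 -0.0943  0.088 ]
Rtop [ 0.7323 -0.1726  0.088 ]
Rbot [ 0.567  -0.1635  0.088 ]
well [ 0.6849 -0.1363  0.088 ]
233 285 206 308
```

View pics/w3c.png

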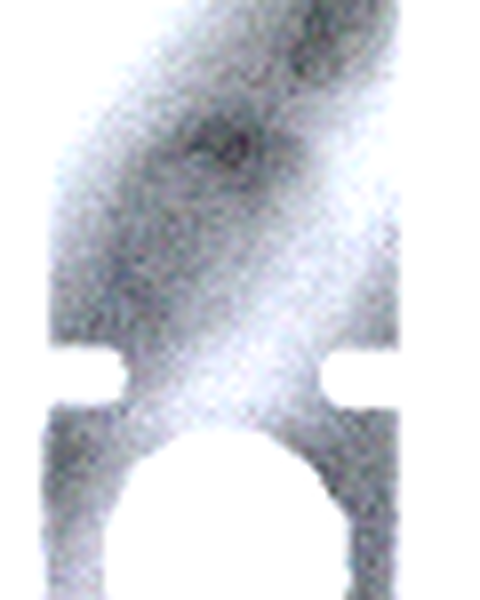

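The enhanced crop shows no crisp well edge, only a darkening at its back near (230,140). So I'll take the well from the blank, white line and rails, which agree on about (0.684,-0.137). Next I'll check the vial's offset in the hand.

Run:
```python
from h import *
c,s=cam("wrist"); im=c["color"]; h,sa,v=cv2.split(cv2.cvtColor(im,cv2.COLOR_BGR2HSV))
m=((h>3)&(h<20)&(sa>90)&(v>50))[195:312,225:295]
for y in range(195,312,6):
    r=np.nonzero(m[y-195])[0]
    if len(r): print(y,r.min()+225,r.max()+225,v[y,259],end=' | ')
zc=s["eef_pos"][2]+.0364
for u,w in ((259,276),(259,280),(259,284)): print(totool(s,plane(c,u,w,zc,s)))
# foot far edge
ys=np.nonzero(m.any(1))[0]+195; print(ys.min(),ys.max(), totool(s,plane(c,259,ys.min(),s["eef_pos"][2]-.0476,s)))
go([.684,-.137,.20],-3.5,s)
```

```text
207 253 266 91 | 213 246 273 80 | 219 244 275 75 | 225 243 276 72 | 231 242 277 70 | 237 241 278 77 | 243 240 281 95 | 249 238 281 114 | 255 238 282 116 | 261 235 283 115 | 267 234 284 137 | 273 233 285 136 | 279 233 286 138 | 285 232 286 138 | 291 232 286 133 | 297 237 282 131 | 303 242 276 133 | [ 0.59431057 -0.08113927 -3.64023753]
[ 0.39544889 -0.08126415 -3.64013962]
[ 0.19302459 -0.08139196 -3.64003996]
206 308 [ 0.72679716 -0.08843919  4.75970537]
tool cm [9.33 0.36 6.93] turn z deg 0.12 psi -3.38 t 6.1833
```

Run:
```python
from h import *
for f in ("pics/w2.png",):
    im=cv2.imread(f); h,sa,v=cv2.split(cv2.cvtColor(im,cv2.COLOR_BGR2HSV))
    m=((h>3)&(h<20)&(sa>90)&(v>50))[195:312,225:295]; ys=np.nonzero(m.any(1))[0]+195; print(ys.min(),ys.max())
    for y in range(207,312,6):
        r=np.nonzero(m[y-195])[0]
        if len(r): print(y,r.min()+225,r.max()+225,v[y,259],end=' | ')
```

```text
204 309
207 248 270 92 | 213 244 275 89 | 219 242 277 96 | 225 241 278 92 | 231 241 279 96 | 237 240 280 98 | 243 239 281 109 | 249 238 282 156 | 255 237 283 158 | 261 234 284 159 | 267 233 284 188 | 273 232 285 192 | 279 232 286 192 | 285 232 287 202 | 291 232 286 219 | 297 237 283 188 | 303 241 277 189 | 309 257 264 252 |
```

The vial is unchanged in the hand since it stood on the platter, so it is upright and centred. Moving over the well.

Request:
{"api": "arm_command", "payload": {"series": [1, 0, 0, 0, 0, 0, 1, 2.5, 0.1, 0.5, 0, 0, 0, 1, 4.5, 0.2, 1, 0, 0, 0, 1, 6.5, 0.3, 1.8, 0, 0, 0, 1, 8, 0.4, 2.6, 0, 0, 0, 1, 9, 0.4, 4, 0, 0, 0, 1, 9.3, 0.4, 6, 0, 0, 0, 1, 9.3, 0.4, 8, 0, 0, 0, 1, 9.3, 0.4, 9, 0, 0, 0, 1, 9.3, 0.4, 9, 0, 0, 0, 1]}}

```text
time: 7.07
eef_pos: [0.6828, -0.1375, 0.1754]
tcp_rot: [1.0, -0.03, -0.003, -0.001]
contact_force: [0.1, -0.5, -1.5]
opening: 0.272
finger_force: 34.3
```

Run:
```python
from h import *
c,s=cam("wrist"); im=c["color"]; b,_=cam("top"); np.savez("w4.npz",im=im)
print(s["eef_pos"],psi(s)); go([.6842,-.137,.1476],-3.5,s)
t=cv2.resize(b["color"][105:205,240:345],(420,400),interpolation=cv2.INTER_CUBIC)
w=cv2.resize(np.clip(im[60:340,150:370]*1.0*2,0,255).astype(np.uint8),(380,484))[:400]
cv2.imwrite("pics/w4.png",np.hstack([w,t]))
```

```text
[ 0.68275311 -0.13753152  0.17539374] -3.3977812845171123
tool cm [ 0.16 -0.06  2.78] turn z deg 0.1 psi -3.4 t 7.0667
```

View pics/w4.png

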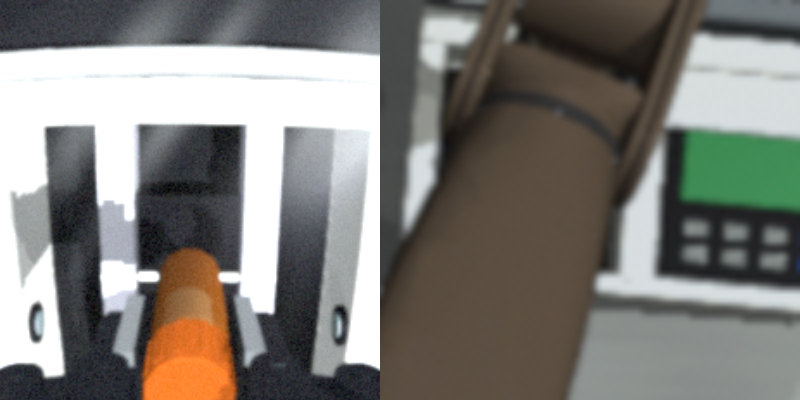

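The vial foot, at x=189 in the left crop, is centred between the rail edges (137 and 243), and the well is hidden just below it. I'll lower it and watch the force.

Request:
{"api": "arm_command", "payload": {"series": [0.1, 0, 1, 0, 0, 0, 1, 0.1, 0, 2, 0, 0, 0, 1, 0.1, 0, 3, 0, 0, 0, 1, 0.1, 0, 3.5, 0, 0, 0, 1, 0.1, 0, 3.8, 0, 0, 0, 1, 0.1, 0, 4.1, 0, 0, 0, 1, 0.1, 0, 4.3, 0, 0, 0, 1, 0.1, 0, 4.4, 0, 0, 0, 1, 0.1, 0, 4.4, 0, 0, 0, 1]}}

```text
time: 7.92
eef_pos: [0.6853, -0.1392, 0.1357]
tcp_rot: [1.0, -0.03, 0.0, 0.0]
contact_force: [0.2, 0.6, -0.1]
opening: 0.271
finger_force: 34.4
```

```bash
python3 -c "
from h import *
s=telemetry.get_state();print(s['eef_pos'],s['contact_force'],s['wrist_torque'])"
```

```text
[ 0.685293   -0.13923378  0.13572293] [ 0.17711937  0.61188885 -0.08336963] [-0.00744279 -0.01689359  0.00661278]
```

Request:
{"api": "arm_command", "payload": {"series": [0, 0, 0, 0, 0, 0, 1, 0, 0, 0, 0, 0, 0, 1]}}

```text
time: 8.08
eef_pos: [0.6853, -0.1392, 0.1357]
tcp_rot: [1.0, -0.03, 0.0, 0.0]
contact_force: [-0.0, -0.4, -0.4]
opening: 0.271
finger_force: 34.4
```

Run:
```python
from h import *
for k in range(3):
    c,s=cam("wrist");print(s['eef_pos'],s['contact_force'],psi(s))
im=c["color"]; cv2.imwrite("pics/w5.png",cv2.resize(np.clip(im[60:330,150:370]*1.0*2.5,0,255).astype(np.uint8),None,fx=2.2,fy=2.2))
```

```text
[ 0.68532399 -0.13922018  0.13571769] [-0.00761734 -0.39862764 -0.3527071 ] -3.4654523778595436
[ 0.68527778 -0.13920229  0.13566277] [-1.03844636 -0.39220997 -0.63323862] -3.4628846514208504
[ 0.68526664 -0.13917761  0.13562238] [0.29152501 0.15745281 0.14093861] -3.4610970910956134
```

View pics/w5.png

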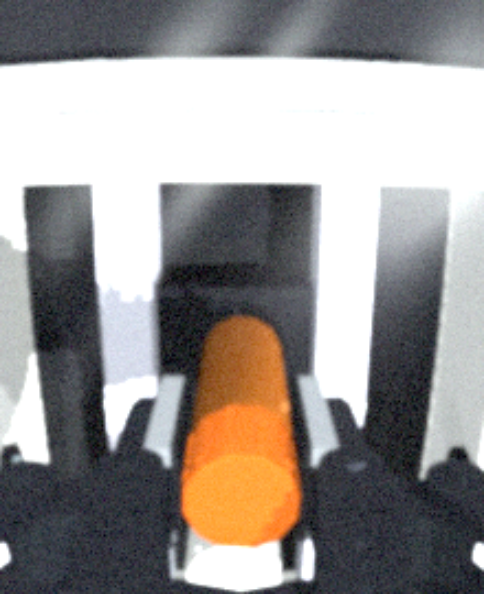

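The foot, at x=241 in this crop, sits about 1 mm right of the rails' middle (237). I'll shift 1 mm to the left and lower slowly.

Request:
{"api": "arm_command", "payload": {"series": [-0.05, -0.12, 0, 0, 0, 0, 1, -0.05, -0.12, 0.2, 0, 0, 0, 1, -0.05, -0.12, 0.4, 0, 0, 0, 1, -0.05, -0.12, 0.6, 0, 0, 0, 1, -0.05, -0.12, 0.8, 0, 0, 0, 1, -0.05, -0.12, 0.8, 0, 0, 0, 1]}}

```text
time: 8.73
eef_pos: [0.6844, -0.1378, 0.1264]
tcp_rot: [1.0, -0.03, -0.0, -0.0]
contact_force: [0.2, -0.4, -0.7]
opening: 0.274
finger_force: 34.4
```

No force 9 mm into the well, so it is in. Continuing down to the floor.

Request:
{"api": "arm_command", "payload": {"series": [0, 0, 0.3, 0, 0, 0, 1, 0, 0, 0.6, 0, 0, 0, 1, 0, 0, 0.9, 0, 0, 0, 1, 0, 0, 1.1, 0, 0, 0, 1, 0, 0, 1.2, 0, 0, 0, 1, 0, 0, 1.2, 0, 0, 0, 1]}}

```text
time: 9.23
eef_pos: [0.6845, -0.1378, 0.1148]
tcp_rot: [1.0, -0.03, -0.0, -0.0]
contact_force: [-0.6, -0.7, -0.1]
opening: 0.268
finger_force: 34.4
```

Request:
{"api": "arm_command", "payload": {"series": [0, 0, 0.05, 0, 0, 0, 1, 0, 0, 0.1, 0, 0, 0, 1, 0, 0, 0.15, 0, 0, 0, 1, 0, 0, 0.15, 0, 0, 0, 1]}}

```text
time: 9.57
eef_pos: [0.6847, -0.1379, 0.1138]
tcp_rot: [1.0, -0.03, 0.0, 0.0]
contact_force: [0.5, 0.1, -0.6]
opening: 0.269
finger_force: 34.4
```

Request:
{"api": "arm_command", "payload": {"series": [0, 0, 0.05, 0, 0, 0, 1, 0, 0, 0.1, 0, 0, 0, 1, 0, 0, 0.15, 0, 0, 0, 1, 0, 0, 0.15, 0, 0, 0, 1]}}

```text
time: 9.9
eef_pos: [0.685, -0.1379, 0.1137]
tcp_rot: [1.0, -0.03, 0.0, 0.0]
contact_force: [-2.6, 1.2, 5.5]
opening: 0.272
finger_force: 34.9
```

It has bottomed, with 5.5 N upward. I'll release and withdraw straight up.

Request:
{"api": "arm_command", "payload": {"series": [0, 0, 0, 0, 0, 0, 0.7, 0, 0, 0, 0, 0, 0, 0.6, 0, 0, 0, 0, 0, 0, 0.5, 0, 0, 0, 0, 0, 0, 0.4, 0, 0, 0, 0, 0, 0, 0.4, 0, 0, 0, 0, 0, 0, 0.4, 0, 0, -1, 0, 0, 0, 0.4, 0, 0, -2.5, 0, 0, 0, 0.4, 0, 0, -5, 0, 0, 0, 0.4, 0, 0, -8, 0, 0, 0, 0.4]}}

```text
time: 10.73
eef_pos: [0.6839, -0.1376, 0.1926]
tcp_rot: [1.0, -0.03, -0.001, -0.0]
contact_force: [-0.3, -0.7, -0.2]
opening: 0.598
finger_force: 0.0
```

Request:
{"api": "arm_command", "payload": {"series": [-2, 0, -2, 0, 0, 0, 0.4, -5, 0, -3, 0, 0, 0, 0.4, -8, 0, -3, 0, 0, 0, 0.4, -11, 0, -3, 0, 0, 0, 0.4, -14, 0, -3, 0, 0, 0, 0.4, -17, 0, -3, 0, 0, 0, 0.4, -18, 0, -3, 0, 0, 0, 0.4, -18, 0, -3, 0, 0, 0, 0.4, -18, 0, -3, 0, 0, 0, 0.4]}}

```text
time: 11.48
eef_pos: [0.506, -0.1274, 0.2241]
tcp_rot: [1.0, -0.03, 0.002, 0.001]
contact_force: [-0.3, 0.3, 0.6]
opening: 0.603
finger_force: 0.0
```

Run:
```python
from h import *
c,s=cam("wrist");print(s['eef_pos'],s['contact_force'],psi(s),s['opening'],s['time'])
cv2.imwrite("pics/w6.png",cv2.resize(c["color"],(800,600)))
```

```text
[ 0.50597171 -0.12744335  0.22408268] [-0.31403082  0.31693199  0.5732914 ] -3.4902198778608122 0.6029908173766497 11.4833
```

View pics/w6.png

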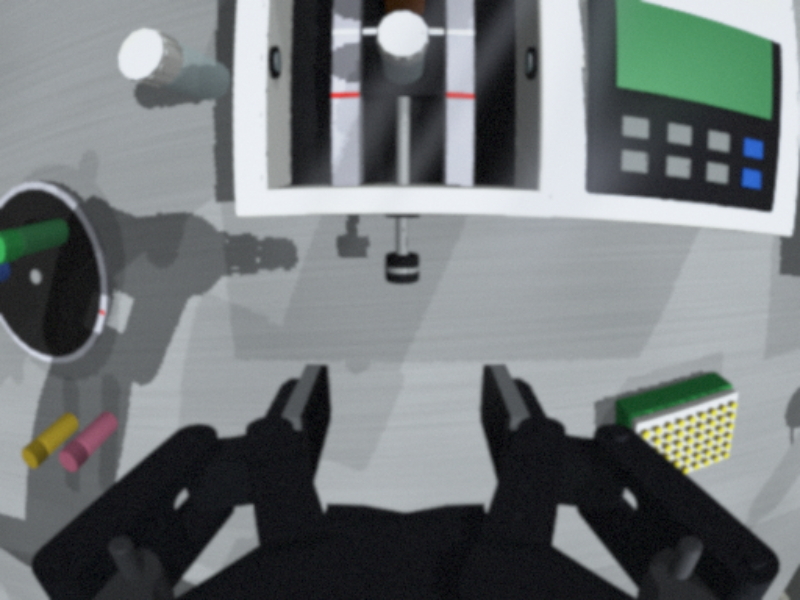

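The slide is at home with the white line at the white marks (y=33), the blank seated at (403,33), the amber behind it, and the knob at (402,266). Nothing else has moved.

Run:
```python
from h import *
c,s=cam("wrist"); print(plane(c,402*.64,267*.64,.084,s)); go([.5166,-.1274,.056],-3.5,s)
```

```text
[ 0.51799526 -0.12567171  0.084     ]
tool cm [ 0.97 -0.08 16.78] turn z deg 0.03 psi -3.47 t 11.5333
```

Request:
{"api": "arm_command", "payload": {"series": [1, -0.1, 2, 0, 0, 0, 0.4, 1, -0.1, 5, 0, 0, 0, 0.4, 1, -0.1, 8, 0, 0, 0, 0.4, 1, -0.1, 11, 0, 0, 0, 0.4, 1, -0.1, 13.5, 0, 0, 0, 0.4, 1, -0.1, 15.5, 0, 0, 0, 0.4, 1, -0.1, 16.7, 0, 0, 0, 0.4, 1, -0.1, 16.7, 0, 0, 0, 0.4, 1, -0.1, 16.7, 0, 0, 0, 0.4]}}

```text
time: 12.33
eef_pos: [0.5157, -0.1267, 0.0551]
tcp_rot: [1.0, -0.03, -0.0, -0.0]
contact_force: [0.6, 0.2, -0.1]
opening: 0.603
finger_force: 0.0
```

Request:
{"api": "arm_command", "payload": {"series": [0, 0, 0, 0, 0, 0, 0.5, 0, 0, 0, 0, 0, 0, 0.6, 0, 0, 0, 0, 0, 0, 0.7, 0, 0, 0, 0, 0, 0, 0.8, 0, 0, 0, 0, 0, 0, 0.9, 0, 0, 0, 0, 0, 0, 1, 0, 0, 0, 0, 0, 0, 1, 0, 0, 0, 0, 0, 0, 1], "force": 60}}

```text
time: 13.0
eef_pos: [0.5162, -0.1261, 0.0571]
tcp_rot: [1.0, -0.031, 0.001, -0.001]
contact_force: [0.1, 4.4, 6.3]
opening: 0.236
finger_force: 58.6
```

Run:
```python
from h import *
c,s=cam("wrist");print(s['eef_pos'],s['contact_force'],psi(s),s['opening']*85,s['finger_force'],s['time'])
cv2.imwrite("pics/w7.png",c["color"])
```

```text
[ 0.51618961 -0.12610567  0.05709108] [0.09598935 4.43214161 6.31796428] -3.5203446996823424 20.06672044756304 58.58752369880676 13.0
```

View pics/w7.png

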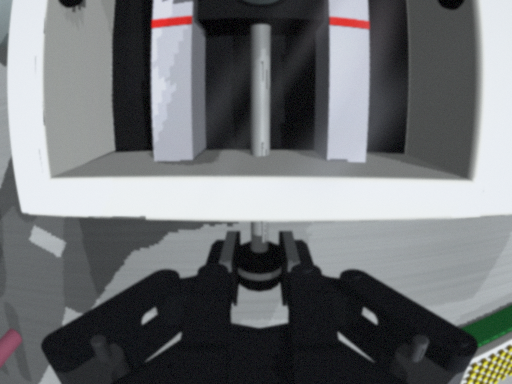

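The knob is pinched (20 mm opening), centred at (260,265). That was the 11th picture I viewed, one over the limit of 10, so from here I check by numbers only: the TCP travel plus the amber cap's shift in the scene camera.

```bash
cat > sc.py <<'E'
from h import *
c,s=cam("scene"); h,sa,v=cv2.split(cv2.cvtColor(c["color"],cv2.COLOR_BGR2HSV))
m=np.zeros_like(v); m[185:250,150:240]=((h>3)&(h<20)&(sa>130)&(v>80))[185:250,150:240]
n,l,st,ce=cv2.connectedComponentsWithStats(m); i=1+np.argmax(st[1:,4]); t=(st[i,0]+st[i,2]/2-.5, st[i,1]+4)
print(st[i],ce[i].round(1),"top",plane(c,*t,.15).round(4),"cent@.13",plane(c,*ce[i],.13).round(4))
print(s['eef_pos'],s['contact_force'],s['opening'],s['finger_force'],s['time'], "travel mm",1000*np.linalg.norm(np.array(s['eef_pos'])[:2]-[.5162,-.1261]))
E
python3 sc.py
```

```text
[176 214  13  29 251] [182.3 226.9] top [ 0.6822 -0.1346  0.15  ] cent@.13 [ 0.6886 -0.1343  0.13  ]
[ 0.51619272 -0.12610916  0.05709102] [0.29377858 3.98095033 6.13984061] 0.23555699391916332 58.5891455411911 13.05 travel mm 0.011701954840964599
```

Request:
{"api": "arm_command", "payload": {"series": [-0.3, 0, 0, 0, 0, 0, 1, -0.7, 0, 0, 0, 0, 0, 1, -1.1, 0, 0, 0, 0, 0, 1, -1.5, 0, 0, 0, 0, 0, 1, -1.9, 0, 0, 0, 0, 0, 1, -2.3, 0, 0, 0, 0, 0, 1, -2.7, 0, 0, 0, 0, 0, 1, -3, 0, 0, 0, 0, 0, 1, -3, 0, 0, 0, 0, 0, 1, -3, 0, 0, 0, 0, 0, 1]}}

```text
time: 13.93
eef_pos: [0.488, -0.1243, 0.0572]
tcp_rot: [1.0, -0.031, 0.004, -0.0]
contact_force: [6.8, 5.0, 1.2]
opening: 0.237
finger_force: 58.6
```

```bash
python3 sc.py
```

```text
[181 206  13  29 253] [187.8 219. ] top [ 0.6568 -0.1327  0.15  ] cent@.13 [ 0.6636 -0.131   0.13  ]
[ 0.488035   -0.12427789  0.05719735] [6.77387332 5.02306071 1.21366922] 0.2367473054154466 58.621832728385925 13.9333 travel mm 28.223881915321087
```

Request:
{"api": "arm_command", "payload": {"series": [-0.3, 0, 0, 0, 0, 0, 1, -0.6, 0, 0, 0, 0, 0, 1, -0.9, 0, 0, 0, 0, 0, 1, -1.1, 0, 0, 0, 0, 0, 1, -1.2, 0, 0, 0, 0, 0, 1, -1.2, 0, 0, 0, 0, 0, 1, -1.2, 0, 0, 0, 0, 0, 1, -1.2, 0, 0, 0, 0, 0, 1]}}

```text
time: 14.65
eef_pos: [0.4765, -0.1235, 0.0572]
tcp_rot: [1.0, -0.031, 0.005, -0.0]
contact_force: [8.5, 6.6, 1.8]
opening: 0.233
finger_force: 58.8
```

```bash
python3 sc.py
python3 - <<'E'
from h import *
c,s=cam("wrist"); im=c["color"]; h,sa,v=cv2.split(cv2.cvtColor(im,cv2.COLOR_BGR2HSV))
red=((h<8)|(h>172))&(sa>120)&(v>100); ys,xs=np.nonzero(red[:110,140:390]); print("red",len(ys),ys.min() if len(ys) else 0,ys.max() if len(ys) else 0)
for k in range(0,3):print("center col",im[:60:3,[215,235,300][k]].mean(1).astype(int))
E
```

```text
[184 203  12  29 249] [190.  215.7] top [ 0.6466 -0.1307  0.15  ] cent@.13 [ 0.6528 -0.1299  0.13  ]
[ 0.47652744 -0.12353342  0.05720605] [8.49909498 6.62390875 1.77905854] 0.2328435084508641 58.75347197055817 14.65 travel mm 39.755498516944954
red 0 0 0
center col [ 29  32  28  28  33  23  23   9   4  16   2   4   5  29 160 220 225 228
 227 227]
center col [ 22  29  31  20  27  34  19   9  11   7   9  14  20  42 184 222 226 226
 226 226]
center col [ 43  44  45  42  35  39  30  25  22  26  40  50  60  67 190 230 231 233
 233 233]
```

TCP travel is 39.8 mm, but the scene camera suggests about 36 mm. I'll check the white line against the red marks directly, with brightness and redness profiles along the slide.

```bash
cat > prof.py <<'E'
from h import *
ps=np.radians(-3.5); ax=np.array([np.cos(ps),np.sin(ps),0]); ay=np.array([-np.sin(ps),np.cos(ps),0])
w=np.array([.6842,-.1377,.088]); ss=np.arange(-85,5,2.5)
print("s  ",ss.astype(int))
for n in ("scene","top"):
    c,_=cam(n); im=c["color"].astype(np.float32)
    for off in (34,28,22,18,-18,-22,-28,-34):
        pts=np.array([w+ax*s/1000+ay*off/1000 for s in ss])
        q=cv2.projectPoints(pts,np.array(c["rvec"],float),np.array(c["tvec"],float),np.array(c["K"],float),None)[0].reshape(-1,1,2).astype(np.float32)
        px=cv2.remap(im,q[...,0],q[...,1],cv2.INTER_LINEAR)[:,0]
        if abs(off)>25: print(n,off,"red",(px[:,2]-px[:,1]).astype(int))
        else: print(n,off,"br ",px.mean(1).astype(int))
E
python3 prof.py
```

```text
s   [-85 -82 -80 -77 -75 -72 -70 -67 -65 -62 -60 -57 -55 -52 -50 -47 -45 -42
 -40 -37 -35 -32 -30 -27 -25 -22 -20 -17 -15 -12 -10  -7  -5  -2   0   2]
scene 34 red [ 1  1  1  0  0  0 -1  4 31 71 83 18  0  0  0  1  1  1  1  1  0  0  1  1
  0  0  0  2  1  0  0  0  0  0  0  1]
scene 28 red [ 1  2  0 -1  0  0 -2  5 23 50 29  6  0  1  1  0  0  0  0  0  0  0  0  1
  0  1  0  1  1  1  0  0  0  0  0  0]
scene 22 br  [ 13  15  15  19  18  14  14  26 155 251 255  76  21  26  22  21  25  22
  21  21  20  22  29  37  36  32  22  12  16  16  14  12  12  14  11  17]
scene 18 br  [ 11  11  26  44  43  28  16  33  78 166 158  79  28  30  24  20  17  17
  24  25  27  25  30  36  41  36  22  14  14  14  14  20  18  19  21  25]
scene -18 br  [89 91 92 93 95 98 94 79 77 85 88 75 60 45 38 26 24 23 28 28 28 30 27 29
 24 19  9 37 72 87 90 91 89 90 89 88]
scene -22 br  [ 95  94  91  95 102 106  96  86  78  78 106 149 147 139 134 143 152 136
 164 148 147 141 156 150 140 161 142 125 140 152 131 131 121 140 127 131]
scene -28 red [88 89 89 96 94 48 -5 -9 43 91 83  4 -4  0  1  1  0  0  0  0  0  0  0  0
  0  0  
[... 614 characters left out ...]
14  14  13  12  13  19  38  70 103 100  80  53  28  19  16  15
  15  14  14  14  15  19  23  25  26  26  25  24  24  25  26  25  25  25]
top -18 br  [ 30  32  44  66  91 114 127 130 131 136 147 130  98  62  36  30  28  30
  35  46  60  73  83  88  87  83  75  63  46  32  23  19  19  19  18  19]
top -22 br  [ 79  80  79  79  82  87  91  92  94 101 117 116 105  88  76  74  74  76
  77  77  80  83  87  90  91  90  87  81  77  72  70  69  68  68  67  67]
top -28 red [-3 -3 -3 -4 -4 -4 -3 -1  4 23 43 42 22  3 -1 -3 -4 -4 -4 -5 -5 -4 -4 -4
 -4 -4 -5 -4 -4 -3 -3 -3 -3 -3 -3 -2]
top -34 red [-3 -5 -5 -4 -4 -4 -3 -2  2 25 49 54 28  8  0 -4 -5 -5 -5 -5 -5 -5 -5 -4
 -4 -4 -5 -5 -4 -4 -4 -4 -4 -3 -3 -3]
```

In both cameras the white line coincides with the red marks (s≈-61 in the scene view, -58.5 in the top view) to under 1 mm. I'll hold there, then hand in.

Request:
{"api": "arm_command", "payload": {"series": [0, 0, 0, 0, 0, 0, 1, 0, 0, 0, 0, 0, 0, 1, 0, 0, 0, 0, 0, 0, 1, 0, 0, 0, 0, 0, 0, 1, 0, 0, 0, 0, 0, 0, 1, 0, 0, 0, 0, 0, 0, 1, 0, 0, 0, 0, 0, 0, 1, 0, 0, 0, 0, 0, 0, 1, 0, 0, 0, 0, 0, 0, 1, 0, 0, 0, 0, 0, 0, 1]}}

```text
time: 15.68
eef_pos: [0.4766, -0.1235, 0.0572]
tcp_rot: [1.0, -0.031, 0.005, -0.0]
contact_force: [7.1, 6.3, 0.6]
opening: 0.237
finger_force: 58.8
```

```bash
python3 sc.py; python3 -c "
from h import *
print(ctrl.sign_off())"
```

```text
[184 203  12  29 247] [190.  215.6] top [ 0.6466 -0.1307  0.15  ] cent@.13 [ 0.6526 -0.13    0.13  ]
[ 0.4765594  -0.12354335  0.05719372] [7.11312471 6.29341195 0.63719689] 0.23681809018047942 58.75756323337555 15.6833 travel mm 39.72295880500566
the job is handed in; nothing more can be done
None
```

I handed the job in at about 16 s with the orange-capped vial on the bottom of its well and the knob still held with the white line on the red mark (about 40 mm out); the sign-off gave no verdict, and I viewed 11 pictures, one over the limit of 10.

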